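# Put the press punches back in their nests

### The arm

A 6-joint arm with a two-finger parallel gripper is mounted at the origin on the work surface. World frame = base frame: x ahead of the robot, y to its left, z up, the work surface at z = 0. Lengths are in m, angles in rad, forces in N, time in s.
With the tool pointing down it reaches from about 0.25 to 0.775 m from the base axis. Payload 4 kg.
Tool frame: the origin (TCP) lies midway between the tips of the shut fingers; the grasp point (between the pads) lies 19 mm behind it; z points along the fingers, y is the line along which they close (so a half turn about z gives the same grasp; the last joint's range is limited). The gripper opens to 85 mm and grips with 20 to 120 N. Pads are 22 mm wide; open, the fingers measure 114 mm over their backs; the gripper's body (76 mm by 85 mm) begins 54 mm behind the grasp point. The pads swing forward as they close: fully open they stand 13 mm farther back than shut.
Start: joints at [1.22, 0.087, 1.371, -0, 1.684, -0.103], TCP at [0.135, 0.533, 0.231] pointing down, gripper open.
Joint ranges: [-3.1, 3.1], [-0.76, 2.03], [0.27, 2.55], [-1.08, 4.22], [0.17, 2.65], [-2.57, 2.57]. Speed limits (rad/s): [2.79, 2.79, 3.14, 3.14, 3.14, 3.14].

### API

Orientations are given as a 3x3 rotation matrix whose columns are the frame's x, y, z axes.
In Python, from bench import bot gives the robot as it stands.
- The arm moves only by the tool drive_tool, never from a script. Its arguments are lists of equal length, an entry for each row: "travel": the shift along the tool's x, y, z in units of 0.15 m (1.0 is 0.15 m), a list of three; "rotation": the turn, a rotation vector about the tool's x, y, z in units of 5 degrees (1.0 is 5 degrees), a list of three; "grip": the closure, from 0 (fully open) to 1 (shut). A call has 1 to 20 rows; each row shifts and turns the commanded pose from where the row before left it, along the tool's axes as they then stand; what a row does not reach is not made up. A row lasts 1/12 s, in which the tool goes at most 41.7 mm and 7.16 degrees, less where a joint would pass 70% of its speed; a pose out of reach is approached as far as the arm can. A call with a number of a shift or a turn outside -1 to 1 is refused whole. A call with a gripper value outside its range is refused whole. The fingers move at their own pace and stop on an object; "newtons" is the grip in N (left out, the last holds). Time passes only in rows, so rows that do not move let the fingers close. It gives the time, the measured TCP pose, the force, the opening and the grip force at its end, in the units of the state.
- bot.get_state(): the state, without advancing time (a new reading comes with each control period).
- bot.camera(name): name is "scene" or "side" or "wrist"; returns the picture (400x640x3 uint8, red, green, blue); there is no depth.
- bot.calibration(name): a dict with "K" (3x3 intrinsics, pixels), "R" (3x3) and "t" (3): a world point X has camera coordinates R X + t. Camera axes: x right, y down, z forward; pixel columns grow to the right and rows downward; lengths in m; the calibration is good to about 2 mm. A picture is of the moment at which its call begins: read the wrist's pose just before it. calibration takes no time and is no camera call; for the wrist camera it gives the pose at the moment of the call.
- bot.hand_in(): hands the job in; it is judged then, once.
Trained networks look in the newest picture that a camera, given by its name, has taken for a name from the list of things; names that differ only in an ending like _2 or _b are one class to them, and where a whole thing is asked for, a point or a joint stands for the part that bears it (a point fixed in the world has none). Each returns a list of dicts, best first, with "confidence" (0 to 1); they miss things now and then, are a little off and sometimes report something else, mostly with a low value. They report only what shows in the picture. A call takes as long as a camera call. They do not tell look-alikes from the thing itself.
- bot.recognise(thing, camera): "location" ([column, row] in pixels, amid what is visible of it).
The state is a dict: "time": time; "joint_pos": joint angles; "joint_velocities": joint speeds; "joint_efforts": joint torques, N m; "tool_pos": TCP position; "tcp_rot": TCP orientation; "contact_force": force on the tool from outside, world axes, zero at the start; "ft_torque": the same for the moment, N m; "grip_width": opening from 0.0 (shut) to 1.0 (fully open); "finger_force": force on a finger pad.
Only numpy, scipy, OpenCV 4.12 (cv2) and the standard library are available. Lean on these libraries where they do the work, as an engineer would, in place of code of your own. Each camera call takes 0.05 s, during which the arm holds its last target. There are 200 camera calls.

### The job

The four solid, necked steel punches of the hydraulic press stand about on the bench: put each one upright in the grey nest block of its own size, the smallest punch in the smallest nest and so on up to the largest, standing on the floor of the recess. Set them down rather than dropping them, and leave the two hollow steel sleeves standing where they are.

Things in the scene. Friction and masses are not known exactly. Their poses are not given: they have to be found in the camera images.
- punch_a: the smallest press punch: a loose solid bare-steel turned piece standing upright, a round foot 30 mm in diameter and 24 mm high, and on it a slimmer round neck 18 mm in diameter up to 66 mm above its underside, with a flat top; about 0.22 kg. Grip it by the neck, about 20 mm below the top. Origin: centre of the underside; z up along its axis. Stands in the row nearer the robot.
- punch_b: the second smallest press punch: a loose solid bare-steel turned piece standing upright, a round foot 40 mm in diameter and 24 mm high, and on it a slimmer round neck 20 mm in diameter up to 74 mm above its underside, with a flat top; about 0.36 kg. Grip it by the neck, about 20 mm below the top. Origin: centre of the underside; z up along its axis. Stands in the row nearer the robot.
- punch_c: the second largest press punch: a loose solid bare-steel turned piece standing upright, a round foot 50 mm in diameter and 24 mm high, and on it a slimmer round neck 22 mm in diameter up to 82 mm above its underside, with a flat top; about 0.54 kg. Grip it by the neck, about 20 mm below the top. Origin: centre of the underside; z up along its axis. Stands in the row nearer the robot.
- punch_d: the largest press punch: a loose solid bare-steel turned piece standing upright, a round foot 60 mm in diameter and 24 mm high, and on it a slimmer round neck 24 mm in diameter up to 90 mm above its underside, with a flat top; about 0.77 kg. Grip it by the neck, about 20 mm below the top. Origin: centre of the underside; z up along its axis. Stands in the row nearer the robot.
- nest_a: the smallest nest: a fixed grey plastic square block, 60 mm x 60 mm and 20 mm high, with one round recess 46 mm in diameter and 12 mm deep in the middle of its top, made for the smallest punch with 8 mm of room all round (recess floor 8 mm above the table). Origin: centre of the block's underside, straight below the middle of the recess, at table height; z up. In the row farther from the robot.
- nest_b: the second smallest nest: a fixed grey plastic square block, 70 mm x 70 mm and 20 mm high, with one round recess 56 mm in diameter and 12 mm deep in the middle of its top, made for the second smallest punch with 8 mm of room all round (recess floor 8 mm above the table). Origin: centre of the block's underside, straight below the middle of the recess, at table height; z up. In the row farther from the robot.
- nest_c: the second largest nest: a fixed grey plastic square block, 80 mm x 80 mm and 20 mm high, with one round recess 66 mm in diameter and 12 mm deep in the middle of its top, made for the second largest punch with 8 mm of room all round (recess floor 8 mm above the table). Origin: centre of the block's underside, straight below the middle of the recess, at table height; z up. In the row farther from the robot.
- nest_d: the largest nest: a fixed grey plastic square block, 90 mm x 90 mm and 20 mm high, with one round recess 76 mm in diameter and 12 mm deep in the middle of its top, made for the largest punch with 8 mm of room all round (recess floor 8 mm above the table). Origin: centre of the block's underside, straight below the middle of the recess, at table height; z up. In the row farther from the robot.
- sleeve_a: a plain hollow steel sleeve (open tube, no neck) standing upright, 42 mm outside, 30 mm inside, 40 mm high, loose, in the row of the punches. Not to be moved. Origin: centre of the underside, z up.
- sleeve_b: a plain hollow steel sleeve (open tube, no neck) standing upright, 54 mm outside, 40 mm inside, 40 mm high, loose, in the row of the nests. Not to be moved. Origin: centre of the underside, z up.
There are look-alikes about, which are no part of the job. Leave any purple or red look-alike of the punch_c alone.

How it is judged:
By the outcome, as a careful person would: the job done as asked, in the order asked, and still so for the second after the job is handed in, with the robot touching nothing.
It also fails if it takes over 102 s, if anything falls off the work surface, if the arm or the gripper's body presses on something with over 40 N, if the wrist force passes 120 N, or if a joint passes its speed limit or range.

## Working session

There is one attempt and no reset: what is moved stays moved. The work goes in short steps, Python scripts to look and compute and a tool call to move; the robot and the scene stay as the last step left them, time stands still between calls to the robot, and variables do not carry over. Pictures are saved under pics/ and viewed, at most 14 in all, crops included, and the job is handed in when it is done.

Besides the shell and the picture viewer there is one more tool, called as name(argument=value, ...) on one line, values as JSON. drive_tool: Moves the arm, as the interface text tells. Shifts and turns lie within -1 to 1; 1 stands for 0.15 m of shift or 5 degrees of turn. Its arguments: {"type":"object","properties":{"travel":{"type":"array"},"rotation":{"type":"array"},"grip":{"type":"array"},"newtons":{"type":"number"}},"required":["travel","rotation","grip"]}

```bash
mkdir -p pics
python3 - <<'E'
from bench import bot
import cv2
for n in ("scene","side"):
    cv2.imwrite(f"pics/{n}0.png",bot.camera(n)[:,:,::-1])
    for t in ("punch_a","nest_a","sleeve_a"):
        print(n,t,[(d["location"],round(d["confidence"],2)) for d in bot.recognise(t,n)])
    c=bot.calibration(n); print(c)
print(bot.get_state())
E
```

```text
scene punch_a [([356.3, 222.7], 0.96), ([241.7, 153.5], 0.91), ([422.4, 228.5], 0.83), ([337.7, 172.5], 0.82), ([374.3, 199.4], 0.69), ([398.9, 253.7], 0.66), ([320.4, 194.3], 0.63), ([252.9, 225.8], 0.56)]
scene nest_a [([302.4, 250.4], 0.93), ([388.0, 312.3], 0.9), ([253.4, 224.2], 0.81), ([344.4, 275.0], 0.58)]
scene sleeve_a [([226.8, 189.1], 0.66), ([215.5, 133.5], 0.5)]
{'K': array([[443.13370473,   0.        , 314.72768437],
       [  0.        , 443.13370473, 201.04153392],
       [  0.        ,   0.        ,   1.        ]]), 'R': array([[-0.65296016,  0.75733511, -0.00930329],
       [ 0.57226649,  0.48527667, -0.66107308],
       [-0.49613919, -0.43697835, -0.75026384]]), 't': array([ 0.30707085, -0.26284286,  1.40258113])}
side punch_a [([287.1, 233.9], 0.87), ([387.6, 264.5], 0.86), ([235.5, 181.4], 0.81), ([314.1, 213.4], 0.78), ([260.6, 171.2], 0.73), ([263.9, 208.5], 0.61)]
side nest_a [([302.6, 166.4], 0.8), ([284.0, 153.0], 0.76), ([373.0, 208.0], 0.66), ([332.4, 185.6], 0.64)]
side sleeve_a [([430.8, 295.7], 0.85), ([396.6, 227.6], 0.85)]
{'K': array([[506.88177367,
[... 459 characters left out ...]
+00, -1.03089481e-01]), 'joint_velocities': array([-0.00058541, -0.00084013, -0.00257812, -0.00015738, -0.00045629,
        0.00016626]), 'joint_efforts': array([-1.02165108e-03, -3.51158094e+01, -3.12938797e+01, -2.74464601e-04,
        2.61013338e-03,  2.82231719e-05]), 'tool_pos': array([0.13490066, 0.53314048, 0.23117068]), 'tcp_rot': array([[-9.69441439e-01,  2.45322818e-01, -1.07955989e-04],
       [ 2.45322836e-01,  9.69441414e-01, -2.27251671e-04],
       [ 4.89069861e-05, -2.46791256e-04, -9.99999968e-01]]), 'contact_force': array([-0.3692886 ,  0.17329251,  0.06433519]), 'ft_torque': array([0.01307844, 0.02366929, 0.08532164]), 'finger_force': 0.0, 'grip_width': 1.0021399916800338}
```

View pics/scene0.png

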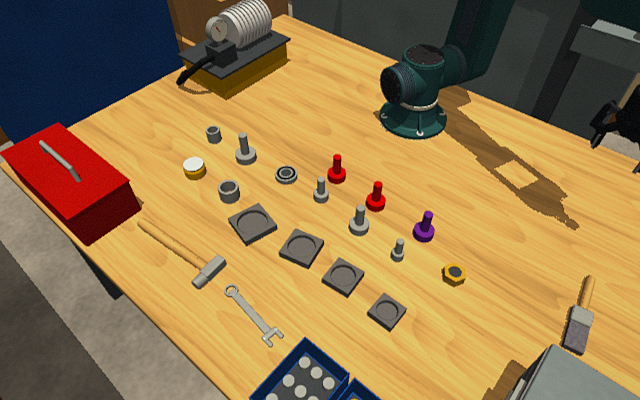

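View pics/side0.png

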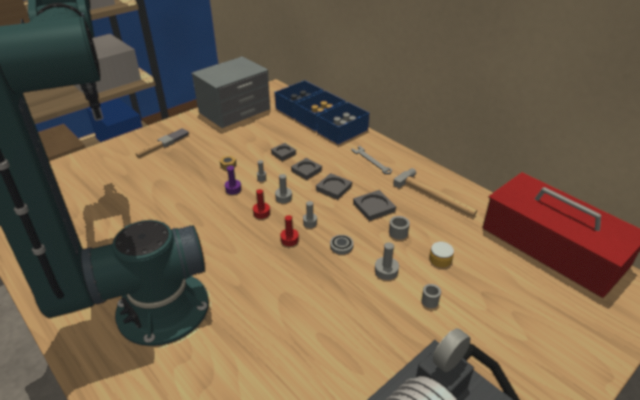

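The scene picture shows steel punches at about (245,150), (321,190), (359,221) and (398,250). The nests are at (253,222), (302,248), (344,276) and (387,312), with the red and purple look-alikes beside them. I'll fit projected silhouettes of the known shapes to the grey masks in both cameras.

```bash
cat > fit.py <<'E'
import numpy as np, cv2
from scipy.optimize import minimize
from bench import bot
D={'a':(.030,.018,.066,.060),'b':(.040,.020,.074,.070),'c':(.050,.022,.082,.080),'d':(.060,.024,.090,.090)}
th=np.linspace(0,2*np.pi,40,endpoint=False)
def ring(x,y,r,z): return np.c_[x+r*np.cos(th),y+r*np.sin(th),np.full(40,z)]
def proj(c,P):
    q=(P@c['R'].T+c['t'])@c['K'].T; return q[:,:2]/q[:,2:]
def ground(c,uv,z):
    d=c['R'].T@np.linalg.inv(c['K'])@[*uv,1]; o=-c['R'].T@c['t']; return (o+d*(z-o[2])/d[2])[:2]
def parts(kind,s,p):
    x,y=p[:2]; f,n,h,b=D[s]
    if kind=='punch': return [np.r_[ring(x,y,f/2,0),ring(x,y,f/2,.024)],np.r_[ring(x,y,n/2,.024),ring(x,y,n/2,h)]]
    a=p[2]+np.pi/4+np.arange(4)*np.pi/2; r=b/2**.5
    return [np.array([[x+r*np.cos(t),y+r*np.sin(t),z] for t in a for z in (0,.02)])]
def mask(im):
    h=cv2.cvtColor(im,cv2.COLOR_RGB2HSV); return ((h[...,1]<75)*1.0)
S=4
def cost(p,kind,s,views):
    v=0
    for c,m,(u0,v0) in views:
        sil=np.zeros((80*S,80*S),np.uint8)
        for P in parts(kind,s,p):
            q=(proj(c,P)-[u0-.5,v0-.5])*S
            cv2.fillConvexPoly(sil,cv2.convexHull(np.round(q*16).astype(np.int32)),1,shift=4)
        M=m>.5; sl=sil>0
        v+=1-(M&sl).sum()/max(1,(M|sl).sum())
    return v/len(views)
def crop(c,im,uv):
    # connected component nearest uv
    M=mask(im).astype(np.uint8); n,L=cv2.connectedComponents(M)
    u,v=np.round(uv).astype(int); 
    w=L[v-5:v+6,u-5:u+6]; ids=w[w>0]
    if not len(ids): return None
    k=np.bincount(ids).argmax(); u0,v0=u-40,v-40
    m=(L==k).astype(np.float32)[v0:v0+80,u0:u0+80]
    return c,cv2.resize(cv2.morphologyEx(m,cv2.MORPH_CLOSE,np.ones((9,9))) if 0 else m,(80*S,80*S),interpolation=cv2.INTER_LINEAR),(u0,v0)
def fit(kind,s,p0,views):
    n=len(p0); best=None
    for k in range(2):
        x0=np.array(p0) if best is None else best.x
        sim=np.vstack([x0]+[x0+np.eye(n)[i]*(.008 if i<2 else .2) for i in range(n)])
        best=minimize(cost,x0,(kind,s,views),method='Nelder-Mead',options=dict(initial_simplex=sim,xatol=1e-4,fatol=1e-5))
    return best
E
cat > m1.py <<'E'
from fit import *
cs={n:bot.calibration(n) for n in('scene','side')}; im={n:cv2.imread(f'pics/{n}0.png')[:,:,::-1].copy() for n in cs}
px={'punch':{'d':(245,154),'b?':(320.4,194),'c?':(359,224),'a':(398.9,253)},'nest':{'d':(253,224),'c':(302,249),'b':(344,276),'a':(387.5,312)}}
for kind in px:
  for k,uv in px[kind].items():
    g=ground(cs['scene'],uv,.025 if kind=='punch' else .012)
    views=[];
    for n in cs:
        p=proj(cs[n],np.array([[*g,.025 if kind=='punch' else .018]]))[0]
        v=crop(cs[n],im[n],p); 
        if v is not None: views.append(v)
    out=[]
    for s in ('abcd'):
        p0=[*g]+([.0] if kind=='nest' else [])
        fs=[fit(kind,s,p0,views)]+[fit(kind,s,p0,[v]) for v in views]
        out.append((fs[0].fun,s,fs))
    f=min(out,key=lambda o:o[0])
    print(kind,k,[round(o[0],3) for o in out],'->',f[1],*[np.round(q.x,4).tolist()+[round(q.fun,2)] for q in f[2]])
for n,uv in (('scene',(230,191)),('scene',(214,134)),('scene',(337,172)),('scene',(376,199)),('scene',(424,230)),('scene',(287,174)),('scene',(455,273)),('side',(399,229)),('side',(431,296))): print(uv,ground(cs[n],uv,.02).round(3))
E
python3 m1.py
```

```text
punch d [np.float64(0.548), np.float64(0.361), np.float64(0.16), np.float64(0.137)] -> d [0.4688, -0.2645, np.float64(0.14)] [0.4656, -0.2689, np.float64(0.15)] [0.4708, -0.2636, np.float64(0.11)]
punch b? [np.float64(0.198), np.float64(0.166), np.float64(0.387), np.float64(0.532)] -> b [0.4464, -0.0009, np.float64(0.17)] [0.4435, -0.0026, np.float64(0.16)] [0.4478, 0.0018, np.float64(0.17)]
punch c? [np.float64(0.411), np.float64(0.18), np.float64(0.151), np.float64(0.35)] -> c [0.4626, 0.1368, np.float64(0.15)] [0.4612, 0.136, np.float64(0.12)] [0.4652, 0.1412, np.float64(0.17)]
punch a [np.float64(0.233), np.float64(0.471), np.float64(0.613), np.float64(0.704)] -> a [0.4729, 0.2588, np.float64(0.23)] [0.4724, 0.2583, np.float64(0.2)] [0.4751, 0.2626, np.float64(0.26)]
nest d [np.float64(0.435), np.float64(0.27), np.float64(0.099), np.float64(0.099)] -> c [0.6301, -0.0703, -0.2368, np.float64(0.1)] [0.6287, -0.0724, -0.2144, np.float64(0.11)] [0.6315, -0.0687, -0.2405, np.float64(0.07)]
nest c [np.float64(0.294), np.float64(0.1), np.float64(0.117), np.float64(0.272)] -> b [0.6065, 0.0744, 0.2235, np.float64(0.1)] [0.606, 0.0719, 0.2142, np.float64(0.12)] [0.6069, 0.076, 0.2185, np.float64(0.06)]
nest b [np.float64(0.12), np.float64(0.124), np.float64(0.296), np.float64(0.409)] -> a [0.6042, 0.1999, 0.0811, np.float64(0.12)] [0.6044, 0.1987, 0.0556, np.float64(0.16)] [0.6043, 0.2014, 0.088, np.float64(0.07)]
nest a [np.float64(0.141), np.float64(0.334), np.float64(0.453), np.float64(0.556)] -> a [0.6102, 0.323, -0.0271, np.float64(0.14)] [0.609, 0.3227, 0.0239, np.float64(0.08)] [0.6136, 0.3279, -0.1779, np.float64(0.18)]
(230, 191) [ 0.596 -0.188]
(214, 134) [ 0.47  -0.399]
(337, 172) [ 0.357 -0.017]
(376, 199) [0.369 0.123]
(424, 230) [0.376 0.271]
(287, 174) [ 0.452 -0.116]
(455, 273) [0.436 0.389]
(399, 229) [ 0.595 -0.195]
(431, 296) [ 0.474 -0.401]
```

The two cameras agree to within a few mm, and the size order is confirmed. I'll square the tool to the world axes and go above punch_a.

drive_tool(travel=[[0,0,0],[0,0,0],[0,0,0],[-0.188,-0.152,0],[-0.188,-0.152,0],[-0.188,-0.152,0],[-0.188,-0.152,0],[-0.188,-0.152,0],[-0.188,-0.152,0],[-0.188,-0.152,0],[-0.188,-0.152,0],[-0.188,-0.152,0],[-0.188,-0.152,0],[-0.188,-0.152,0],[-0.188,-0.152,0],[0,0,0],[0,0,0],[0,0,0]], rotation=[[0,0,-0.95],[0,0,-0.95],[0,0,-0.94],[0,0,0],[0,0,0],[0,0,0],[0,0,0],[0,0,0],[0,0,0],[0,0,0],[0,0,0],[0,0,0],[0,0,0],[0,0,0],[0,0,0],[0,0,0],[0,0,0],[0,0,0]], grip=[[0],[0],[0],[0],[0],[0],[0],[0],[0],[0],[0],[0],[0],[0],[0],[0],[0],[0]])

```text
invalid input
```

Run:
```python
from fit import *
s=bot.get_state(); print(s['tool_pos'].round(4),s['tcp_rot'].round(3).tolist(),s['joint_pos'].round(2),s['time'])
c=bot.calibration('wrist'); im=bot.camera('wrist'); cv2.imwrite('pics/w1.png',im[:,:,::-1]); np.savez('w1.npz',**c)
print(c)
for t in ('punch_a','nest_a'): print(t,[(d['location'],round(d['confidence'],2)) for d in bot.recognise(t,'wrist')])
for n,p in dict(a=(.4729,.2588,.066),na=(.6102,.323,.02),c=(.4626,.1368,.082)).items(): print(n,proj(c,np.array([p])).round(0))
```

```text
[0.1349 0.5331 0.2312] [[-0.969, 0.245, -0.0], [0.245, 0.969, -0.0], [0.0, -0.0, -1.0]] [ 1.22  0.09  1.37  0.    1.68 -0.1 ] 0.4
{'K': array([[303.23303746,   0.        , 323.65165309],
       [  0.        , 303.23303746, 199.6742235 ],
       [  0.        ,   0.        ,   1.        ]]), 'R': array([[ 2.45752180e-01,  9.69332359e-01,  8.02038748e-04],
       [ 9.20383899e-01, -2.33601860e-01,  3.13566020e-01],
       [ 3.04137048e-01, -7.63213497e-02, -9.49566063e-01]]), 't': array([-0.54924851, -0.03954148,  0.38070329])}
punch_a [([21.0, 385.4], 0.82)]
nest_a []
a [[199. 444.]]
na [[274. 462.]]
c [[112. 466.]]
```

View pics/w1.png

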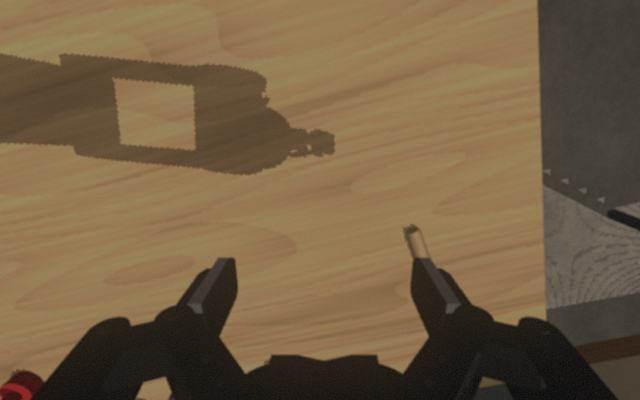

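The move was refused, so the arm is still at the start and the wrist picture only shows bare bench, with the open fingers at (225,270) and (425,270). I'll retry with scalar grip entries.

drive_tool(travel=[[0,0,0],[0,0,0],[0,0,0],[-0.188,-0.152,0],[-0.188,-0.152,0],[-0.188,-0.152,0],[-0.188,-0.152,0],[-0.188,-0.152,0],[-0.188,-0.152,0],[-0.188,-0.152,0],[-0.188,-0.152,0],[-0.188,-0.152,0],[-0.188,-0.152,0],[-0.188,-0.152,0],[-0.188,-0.152,0],[0,0,0],[0,0,0],[0,0,0]], rotation=[[0,0,-0.95],[0,0,-0.95],[0,0,-0.94],[0,0,0],[0,0,0],[0,0,0],[0,0,0],[0,0,0],[0,0,0],[0,0,0],[0,0,0],[0,0,0],[0,0,0],[0,0,0],[0,0,0],[0,0,0],[0,0,0],[0,0,0]], grip=[0,0,0,0,0,0,0,0,0,0,0,0,0,0,0,0,0,0])

```text
time: 2.05
tool_pos: [0.4731, 0.2597, 0.2312]
tcp_rot: [[-1.0, 0.0, -0.001], [0.0, 1.0, 0.001], [0.001, 0.001, -1.0]]
contact_force: [-0.7, -0.4, 0.4]
grip_width: 0.999
finger_force: 0.0
```

```bash
cat > look.py <<'E'
import sys
from fit import *
s=bot.get_state(); print(s['tool_pos'].round(4),s['tcp_rot'].round(3).tolist(),s['joint_pos'].round(2),round(s['time'],2),s['grip_width'],s['finger_force'],s['contact_force'].round(1))
c=bot.calibration('wrist'); im=bot.camera('wrist'); cv2.imwrite(f'pics/{sys.argv[1]}.png',im[:,:,::-1]); np.savez(sys.argv[1]+'.npz',**c)
for t in ('punch_a','nest_a'): print(t,[(d['location'],round(d['confidence'],2)) for d in bot.recognise(t,'wrist')])
for n,p in dict(a=(.4729,.2588,.066),na=(.6102,.323,.02),c=(.4626,.1368,.082),b=(.4464,-.0009,.074),d=(.4688,-.2645,.09),nb=(.6042,.1999,.02),nc=(.6065,.0744,.02),nd=(.6301,-.0703,.02)).items(): print(n,proj(c,np.array([p])).round(0))
E
python3 look.py w2
```

```text
[0.4731 0.2597 0.2312] [[-1.0, 0.0, -0.001], [0.0, 1.0, 0.001], [0.001, 0.001, -1.0]] [ 0.4   0.06  1.4   0.    1.68 -1.17] 2.05 0.9990222002777713 0.0 [-0.7 -0.4  0.4]
punch_a [([322.5, 171.0], 0.95), ([93.6, 151.1], 0.85), ([220.1, 163.1], 0.85), ([332.5, 83.1], 0.75), ([194.1, 77.8], 0.65), ([63.1, 66.0], 0.64), ([281.2, 261.7], 0.44), ([177.9, 256.2], 0.32)]
nest_a [([81.7, 280.1], 0.7), ([176.2, 259.2], 0.66), ([321.6, 169.9], 0.6), ([275.3, 265.2], 0.59)]
a [[323. 181.]]
na [[371. 272.]]
c [[200. 176.]]
b [[ 62. 158.]]
d [[-217.  184.]]
nb [[279. 268.]]
nc [[185. 270.]]
nd [[ 80. 285.]]
```

View pics/w2.png

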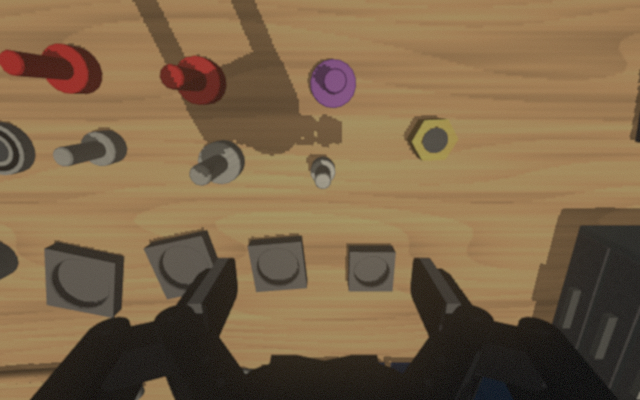

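The wrist view agrees with the fits: punch_a's top is at (323,180) against (323,181) predicted. nest_a is at (371,268) and nest_b at (277,264), each within about 4 px. Now I'll go down and grip punch_a.

drive_tool(travel=[[0,-0.006,0.2],[0,0,0.2],[0,0,0.2],[0,0,0.2],[0,0,0.2],[0,0,0.2],[0,0,0.1],[0,0,0.048],[0,0,0],[0,0,0],[0,0,0],[0,0,0],[0,0,0],[0,0,0],[0,0,0],[0,0,0],[0,0,0],[0,0,0],[0,0,0],[0,0,0]], rotation=[[0,0,0],[0,0,0],[0,0,0],[0,0,0],[0,0,0],[0,0,0],[0,0,0],[0,0,0],[0,0,0],[0,0,0],[0,0,0],[0,0,0],[0,0,0],[0,0,0],[0,0,0],[0,0,0],[0,0,0],[0,0,0],[0,0,0],[0,0,0]], grip=[0,0,0,0,0,0,0,0,0,0.6,0.7,0.8,0.9,1,1,1,1,1,1,1], newtons=60)

```text
time: 3.87
tool_pos: [0.474, 0.2588, 0.0301]
tcp_rot: [[-1.0, 0.0, 0.002], [0.0, 1.0, 0.0], [-0.002, 0.0, -1.0]]
contact_force: [-0.8, -1.2, 5.7]
grip_width: 0.195
finger_force: 58.8
```

drive_tool(travel=[[0,0,-0.06],[0,0,-0.12],[0,0,-0.12],[0,0,-0.06],[-0.05,0.024,0],[-0.1,0.048,0],[-0.15,0.071,0],[-0.15,0.071,0],[-0.15,0.071,0],[-0.15,0.071,0],[-0.1,0.048,0],[-0.05,0.024,0],[0,0,0],[0,0,0],[0,0,0],[0,0,0]], rotation=[[0,0,0],[0,0,0],[0,0,0],[0,0,0],[0,0,0],[0,0,0],[0,0,0],[0,0,0],[0,0,0],[0,0,0],[0,0,0],[0,0,0],[0,0,0],[0,0,0],[0,0,0],[0,0,0]], grip=[1,1,1,1,1,1,1,1,1,1,1,1,1,1,1,1])

```text
time: 5.2
tool_pos: [0.6074, 0.3226, 0.0825]
tcp_rot: [[-1.0, -0.0, -0.001], [-0.0, 1.0, -0.0], [0.001, -0.0, -1.0]]
contact_force: [-0.1, 0.3, -3.0]
grip_width: 0.196
finger_force: 58.7
```

```bash
cat > hov.py <<'E'
import sys
from fit import *
n=sys.argv[1]; out=[]
s=bot.get_state(); print(s['tool_pos'].round(4))
for cam in ('scene','side','wrist'):
    c=bot.calibration(cam); im=bot.camera(cam)
    u,v=proj(c,np.array([[*s['tool_pos'][:2],.03]]))[0].round().astype(int)
    cv2.imwrite(f'pics/{n}_{cam}.png',im[:,:,::-1])
    r=60 if cam!='wrist' else 140
    p=cv2.copyMakeBorder(im,r,r,r,r,cv2.BORDER_CONSTANT)[v:v+2*r,u:u+2*r]
    out.append(cv2.resize(p,(260,260),interpolation=cv2.INTER_CUBIC)); print(cam,'crop origin',u-r,v-r,'scale',260/2/r)
cv2.imwrite(f'pics/{n}.png',np.hstack(out)[:,:,::-1])
E
python3 hov.py h1
```

```text
[0.6074 0.3226 0.0825]
scene crop origin 328 246 scale 2.1666666666666665
side crop origin 222 87 scale 2.1666666666666665
wrist crop origin 184 82 scale 0.9285714285714286
```

View pics/h1.png

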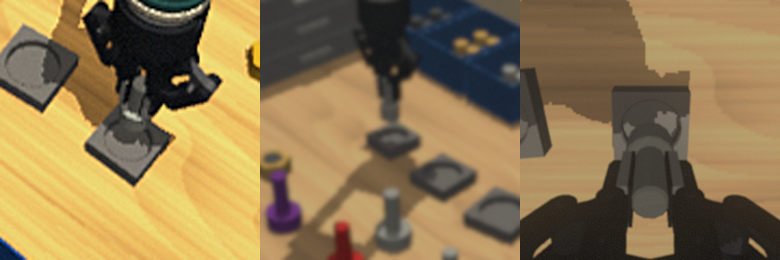

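Punch_a hovers centred over nest_a in all three views. Scene has it at crop (130,130) and wrist at (650,110). I'll lower it.

drive_tool(travel=[[-0.01,0,0.05],[0,0,0.08],[0,0,0.07],[0,0,0.05],[0,0,0.025],[0,0,0.015],[0,0,0],[0,0,0],[0,0,0]], rotation=[[0,0,0],[0,0,0],[0,0,0],[0,0,0],[0,0,0],[0,0,0],[0,0,0],[0,0,0],[0,0,0]], grip=[1,1,1,1,1,1,1,1,1])

```text
time: 6.1
tool_pos: [0.6103, 0.3232, 0.0402]
tcp_rot: [[-1.0, -0.0, 0.001], [-0.0, 1.0, 0.001], [-0.001, 0.001, -1.0]]
contact_force: [0.2, -0.5, -2.0]
grip_width: 0.195
finger_force: 58.8
```

Next is 2 mm more down onto the floor of the recess.

drive_tool(travel=[[0,0,0.005],[0,0,0.005],[0,0,0.004],[0,0,0],[0,0,0]], rotation=[[0,0,0],[0,0,0],[0,0,0],[0,0,0],[0,0,0]], grip=[1,1,1,1,1])

```text
time: 6.52
tool_pos: [0.6101, 0.3231, 0.0382]
tcp_rot: [[-1.0, -0.0, 0.001], [-0.0, 1.0, 0.0], [-0.001, 0.0, -1.0]]
contact_force: [-0.9, -0.0, 0.2]
grip_width: 0.196
finger_force: 59.0
```

The force shifted from −2 N to about 0, so punch_a is resting on the recess floor. I'll release, rise and go above punch_b.

drive_tool(travel=[[0,0,0],[0,0,0],[0,0,0],[0,0,0],[0,0,0],[0,0,0],[0,0,-0.15],[0,0,-0.22],[0,0,-0.22],[0,0,-0.22],[0.109,-0.216,0],[0.109,-0.216,0],[0.109,-0.216,0],[0.109,-0.216,0],[0.109,-0.216,0],[0.109,-0.216,0],[0.109,-0.216,0],[0.109,-0.216,0],[0.109,-0.216,0],[0.109,-0.216,0]], rotation=[[0,0,0],[0,0,0],[0,0,0],[0,0,0],[0,0,0],[0,0,0],[0,0,0],[0,0,0],[0,0,0],[0,0,0],[0,0,0],[0,0,0],[0,0,0],[0,0,0],[0,0,0],[0,0,0],[0,0,0],[0,0,0],[0,0,0],[0,0,0]], grip=[0.7,0.5,0.3,0,0,0,0,0,0,0,0,0,0,0,0,0,0,0,0,0])

```text
time: 8.18
tool_pos: [0.4453, -0.0023, 0.1592]
tcp_rot: [[-1.0, -0.001, 0.001], [-0.001, 1.0, -0.0], [-0.001, -0.0, -1.0]]
contact_force: [1.2, -0.3, 0.4]
grip_width: 0.998
finger_force: 0.0
```

```bash
python3 look.py w3
```

```text
[ 0.4453 -0.0023  0.1592] [[-1.0, -0.001, 0.001], [-0.001, 1.0, -0.0], [-0.001, -0.0, -1.0]] [-0.13 -0.12  1.72 -0.    1.54 -1.7 ] 8.18 0.9982731259494098 0.0 [ 1.2 -0.3  0.4]
punch_a [([324.0, 191.3], 0.96), ([308.8, 91.9], 0.91), ([473.7, 208.5], 0.89), ([611.5, 112.7], 0.88), ([617.6, 332.9], 0.84), ([468.4, 105.9], 0.7), ([54.2, 212.2], 0.65)]
nest_a [([502.9, 302.2], 0.91), ([261.5, 326.7], 0.83), ([385.2, 319.0], 0.58)]
a [[630. 234.]]
na [[609. 327.]]
c [[500. 231.]]
b [[326. 208.]]
d [[-15. 243.]]
nb [[502. 323.]]
nc [[392. 325.]]
nd [[265. 341.]]
```

View pics/w3.png

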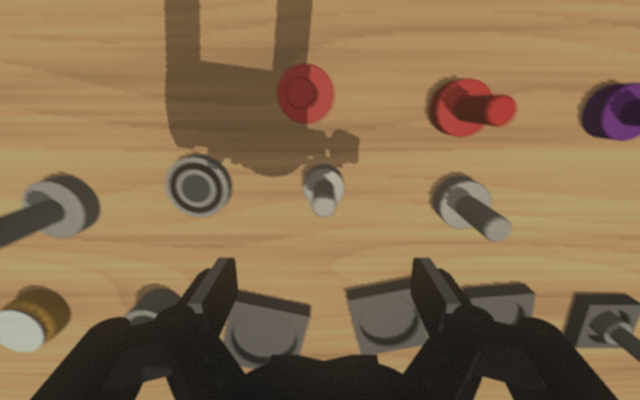

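Punch_b's top is at (323,205), directly under the tool. The recesses are at about (387,318) and (263,335), as predicted once the floor depth is allowed for. punch_a stands in nest_a at (605,325). Gripping b.

drive_tool(travel=[[0,0,0.2],[0,0,0.2],[0,0,0.2],[0,0,0.12],[0,0,0.08],[0,0,0.02],[0,0,0],[0,0,0],[0,0,0],[0,0,0],[0,0,0],[0,0,0],[0,0,0],[0,0,0],[0,0,0],[0,0,0],[0,0,0]], rotation=[[0,0,0],[0,0,0],[0,0,0],[0,0,0],[0,0,0],[0,0,0],[0,0,0],[0,0,0],[0,0,0],[0,0,0],[0,0,0],[0,0,0],[0,0,0],[0,0,0],[0,0,0],[0,0,0],[0,0,0]], grip=[0,0,0,0,0,0,0,0.6,0.7,0.8,0.9,1,1,1,1,1,1], newtons=70)

```text
time: 9.75
tool_pos: [0.447, -0.001, 0.0368]
tcp_rot: [[-1.0, 0.0, 0.002], [0.0, 1.0, 0.0], [-0.002, 0.0, -1.0]]
contact_force: [0.2, 0.7, 5.6]
grip_width: 0.216
finger_force: 68.9
```

drive_tool(travel=[[0,0,-0.06],[0,0,-0.15],[0,0,-0.2],[0,0,-0.15],[0,0,-0.1],[-0.045,0.057,0],[-0.1,0.128,0],[-0.15,0.192,0],[-0.15,0.192,0],[-0.15,0.192,0],[-0.15,0.192,0],[-0.15,0.192,0],[-0.1,0.128,0],[-0.05,0.064,0],[0,0,0],[0,0,0],[0,0,0]], rotation=[[0,0,0],[0,0,0],[0,0,0],[0,0,0],[0,0,0],[0,0,0],[0,0,0],[0,0,0],[0,0,0],[0,0,0],[0,0,0],[0,0,0],[0,0,0],[0,0,0],[0,0,0],[0,0,0],[0,0,0]], grip=[1,1,1,1,1,1,1,1,1,1,1,1,1,1,1,1,1])

```text
time: 11.17
tool_pos: [0.6019, 0.1991, 0.133]
tcp_rot: [[-1.0, 0.0, -0.004], [0.0, 1.0, -0.001], [0.004, -0.001, -1.0]]
contact_force: [0.7, -0.3, -3.6]
grip_width: 0.217
finger_force: 68.8
```

drive_tool(travel=[[-0.005,0,0.08],[0,0,0.15],[0,0,0.15],[0,0,0.1],[0,0,0.06],[0,0,0.03],[0,0,0],[0,0,0],[0,0,0]], rotation=[[0,0,0],[0,0,0],[0,0,0],[0,0,0],[0,0,0],[0,0,0],[0,0,0],[0,0,0],[0,0,0]], grip=[1,1,1,1,1,1,1,1,1])

```text
time: 11.92
tool_pos: [0.6049, 0.1996, 0.0513]
tcp_rot: [[-1.0, 0.0, 0.003], [0.0, 1.0, 0.001], [-0.003, 0.001, -1.0]]
contact_force: [-0.4, -0.4, -3.3]
grip_width: 0.216
finger_force: 68.8
```

```bash
python3 hov.py h2
```

```text
[0.6049 0.1996 0.0513]
scene crop origin 283 213 scale 2.1666666666666665
side crop origin 246 103 scale 2.1666666666666665
wrist crop origin 184 103 scale 0.9285714285714286
```

View pics/h2.png

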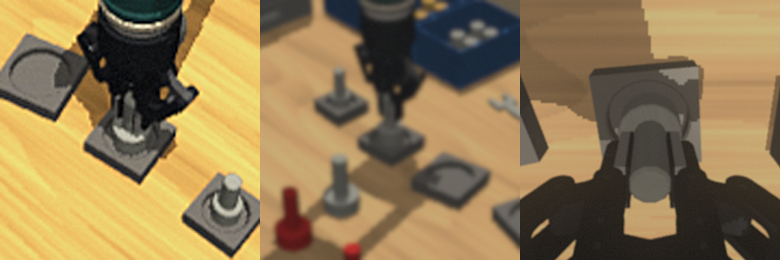

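Punch_a stands centred in its nest (scene crop 230,205), and punch_b is just above the middle of nest_b. Now I'll seat b.

drive_tool(travel=[[0,0,0.012],[0,0,0.01],[0,0,0.008],[0,0,0.006],[0,0,0.004],[0,0,0.004],[0,0,0],[0,0,0],[0,0,0]], rotation=[[0,0,0],[0,0,0],[0,0,0],[0,0,0],[0,0,0],[0,0,0],[0,0,0],[0,0,0],[0,0,0]], grip=[1,1,1,1,1,1,1,1,1])

```text
time: 12.82
tool_pos: [0.6039, 0.1996, 0.0449]
tcp_rot: [[-1.0, -0.0, 0.001], [-0.0, 1.0, 0.0], [-0.001, 0.0, -1.0]]
contact_force: [-4.7, 0.2, 6.0]
grip_width: 0.216
finger_force: 69.9
```

drive_tool(travel=[[0,0,0],[0,0,0],[0,0,0],[0,0,0],[0,0,0],[0,0,0],[0,0,-0.15],[0,0,-0.25],[0,0,-0.25],[0,0,-0.25],[0.19,-0.084,0],[0.19,-0.084,0],[0.19,-0.084,0],[0.19,-0.084,0],[0.19,-0.084,0],[0,0,0],[0,0,0],[0,0,0]], rotation=[[0,0,0],[0,0,0],[0,0,0],[0,0,0],[0,0,0],[0,0,0],[0,0,0],[0,0,0],[0,0,0],[0,0,0],[0,0,0],[0,0,0],[0,0,0],[0,0,0],[0,0,0],[0,0,0],[0,0,0],[0,0,0]], grip=[0.7,0.5,0.3,0,0,0,0,0,0,0,0,0,0,0,0,0,0,0])

```text
time: 14.32
tool_pos: [0.462, 0.1366, 0.1785]
tcp_rot: [[-1.0, 0.0, 0.002], [0.0, 1.0, 0.001], [-0.002, 0.001, -1.0]]
contact_force: [-0.2, -0.4, -0.1]
grip_width: 1.003
finger_force: 0.0
```

```bash
python3 look.py w4
```

```text
[0.462  0.1366 0.1785] [[-1.0, 0.0, 0.002], [0.0, 1.0, 0.001], [-0.002, 0.001, -1.0]] [ 0.17 -0.05  1.62  0.    1.57 -1.4 ] 14.32 1.0027850058377747 0.0 [-0.2 -0.4 -0.1]
punch_a [([483.7, 301.3], 0.96), ([153.5, 73.2], 0.96), ([326.0, 183.1], 0.9), ([307.7, 86.7], 0.87), ([467.8, 90.5], 0.8), ([379.6, 307.1], 0.63)]
nest_a [([490.0, 284.5], 0.86), ([369.2, 277.9], 0.77), ([271.9, 296.0], 0.62), ([143.1, 294.3], 0.61)]
a [[460. 208.]]
na [[481. 304.]]
c [[324. 203.]]
b [[161. 182.]]
d [[-168.  214.]]
nb [[378. 300.]]
nc [[271. 301.]]
nd [[152. 318.]]
```

View pics/w4.png

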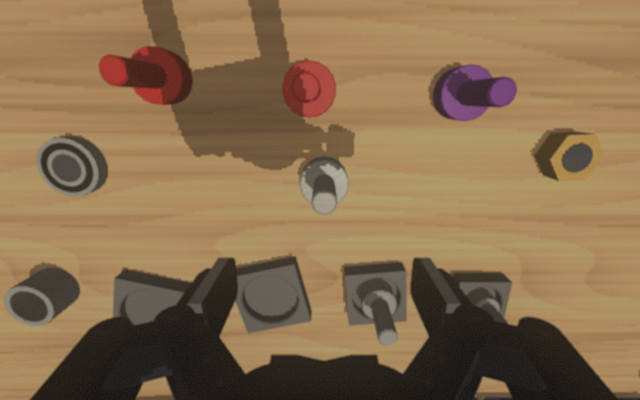

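Punch_c is directly below, with its top at (324,202). nest_c's recess is at (270,296), as predicted, and b stands in nest_b at (377,295). Gripping c.

drive_tool(travel=[[0,0,0.2],[0,0,0.2],[0,0,0.2],[0,0,0.17],[0,0,0.1],[0,0,0.027],[0,0,0],[0,0,0],[0,0,0],[0,0,0],[0,0,0],[0,0,0],[0,0,0],[0,0,0],[0,0,0],[0,0,0],[0,0,0]], rotation=[[0,0,0],[0,0,0],[0,0,0],[0,0,0],[0,0,0],[0,0,0],[0,0,0],[0,0,0],[0,0,0],[0,0,0],[0,0,0],[0,0,0],[0,0,0],[0,0,0],[0,0,0],[0,0,0],[0,0,0]], grip=[0,0,0,0,0,0,0,0.6,0.7,0.8,0.9,1,1,1,1,1,1], newtons=80)

```text
time: 15.88
tool_pos: [0.462, 0.1369, 0.0444]
tcp_rot: [[-1.0, -0.0, 0.002], [-0.0, 1.0, 0.001], [-0.002, 0.001, -1.0]]
contact_force: [-0.6, 1.1, 6.2]
grip_width: 0.238
finger_force: 78.5
```

drive_tool(travel=[[0,0,-0.06],[0,0,-0.15],[0,0,-0.18],[0,0,-0.1],[0,0,-0.045],[-0.06,-0.026,0],[-0.14,-0.061,0],[-0.2,-0.088,0],[-0.2,-0.088,0],[-0.2,-0.088,0],[-0.11,-0.048,0],[-0.05,-0.021,0],[0,0,0],[0,0,0],[0,0,0.05],[0,0,0.12],[0,0,0.12],[0,0,0.1],[0,0,0.04],[0,0,0]], rotation=[[0,0,0],[0,0,0],[0,0,0],[0,0,0],[0,0,0],[0,0,0],[0,0,0],[0,0,0],[0,0,0],[0,0,0],[0,0,0],[0,0,0],[0,0,0],[0,0,0],[0,0,0],[0,0,0],[0,0,0],[0,0,0],[0,0,0],[0,0,0]], grip=[1,1,1,1,1,1,1,1,1,1,1,1,1,1,1,1,1,1,1,1])

```text
time: 17.55
tool_pos: [0.6024, 0.0741, 0.0562]
tcp_rot: [[-1.0, -0.001, -0.006], [-0.001, 1.0, 0.0], [0.006, 0.0, -1.0]]
contact_force: [-1.2, -0.3, -5.7]
grip_width: 0.237
finger_force: 78.7
```

```bash
python3 hov.py h3
```

```text
[0.6024 0.0741 0.0562]
scene crop origin 242 182 scale 2.1666666666666665
side crop origin 273 121 scale 2.1666666666666665
wrist crop origin 185 93 scale 0.9285714285714286
```

View pics/h3.png

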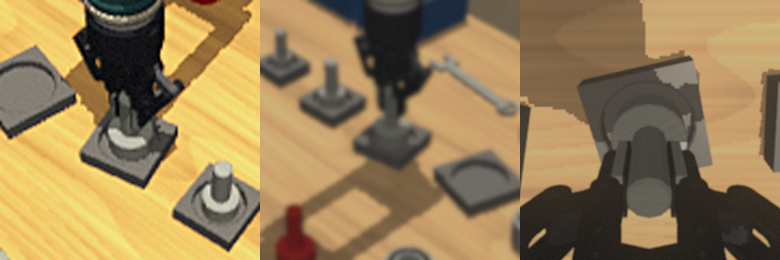

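Punch_c is over nest_c and b is upright in nest_b (crop 220,200). I'll seat c.

drive_tool(travel=[[0,0,0],[0,0,0.01],[0,0,0.01],[0,0,0.008],[0,0,0.006],[0,0,0],[0,0,0]], rotation=[[0,0,0],[0,0,0],[0,0,0],[0,0,0],[0,0,0],[0,0,0],[0,0,0]], grip=[1,1,1,1,1,1,1])

```text
time: 18.28
tool_pos: [0.6052, 0.0734, 0.0538]
tcp_rot: [[-1.0, 0.0, -0.0], [0.0, 1.0, 0.0], [0.0, 0.0, -1.0]]
contact_force: [-0.4, -0.2, -5.3]
grip_width: 0.236
finger_force: 78.8
```

drive_tool(travel=[[0,0,0.004],[0,0,0.004],[0,0,0.003],[0,0,0],[0,0,0],[0,0,0]], rotation=[[0,0,0],[0,0,0],[0,0,0],[0,0,0],[0,0,0],[0,0,0]], grip=[1,1,1,1,1,1])

```text
time: 18.78
tool_pos: [0.6054, 0.0735, 0.0526]
tcp_rot: [[-1.0, -0.0, 0.0], [-0.0, 1.0, 0.0], [-0.0, 0.0, -1.0]]
contact_force: [-0.4, 0.5, -3.7]
grip_width: 0.238
finger_force: 79.0
```

drive_tool(travel=[[0,0,0.004],[0,0,0.003],[0,0,0],[0,0,0]], rotation=[[0,0,0],[0,0,0],[0,0,0],[0,0,0]], grip=[1,1,1,1])

```text
time: 19.12
tool_pos: [0.6055, 0.0735, 0.0525]
tcp_rot: [[-1.0, -0.0, 0.001], [-0.0, 1.0, 0.0], [-0.001, 0.0, -1.0]]
contact_force: [-3.3, -0.3, 2.3]
grip_width: 0.232
finger_force: 79.7
```

drive_tool(travel=[[0,0,0],[0,0,0],[0,0,0],[0,0,0],[0,0,0],[0,0,-0.2],[0,0,-0.25],[0,0,-0.25],[0,0,-0.25],[0.091,-0.225,0],[0.091,-0.225,0],[0.091,-0.225,0],[0.091,-0.225,0],[0.091,-0.225,0],[0.091,-0.225,0],[0.091,-0.225,0],[0.091,-0.225,0],[0.091,-0.225,0],[0.091,-0.225,0],[0,0,0]], rotation=[[0,0,0],[0,0,0],[0,0,0],[0,0,0],[0,0,0],[0,0,0],[0,0,0],[0,0,0],[0,0,0],[0,0,0],[0,0,0],[0,0,0],[0,0,0],[0,0,0],[0,0,0],[0,0,0],[0,0,0],[0,0,0],[0,0,0],[0,0,0]], grip=[0.7,0.5,0.3,0,0,0,0,0,0,0,0,0,0,0,0,0,0,0,0,0])

```text
time: 20.78
tool_pos: [0.4663, -0.2698, 0.1937]
tcp_rot: [[-1.0, 0.007, -0.001], [0.007, 1.0, -0.004], [0.001, -0.004, -1.0]]
contact_force: [0.4, 0.5, -0.0]
grip_width: 1.003
finger_force: 0.0
```

drive_tool(travel=[[0,0,0],[0,0,0]], rotation=[[0,0,0],[0,0,0]], grip=[0,0])

```text
time: 20.95
tool_pos: [0.4689, -0.2638, 0.1937]
tcp_rot: [[-1.0, 0.001, 0.0], [0.001, 1.0, 0.001], [-0.0, 0.001, -1.0]]
contact_force: [0.6, 1.2, -0.5]
grip_width: 0.996
finger_force: 0.0
```

```bash
python3 look.py w5
```

```text
[ 0.4689 -0.2638  0.1937] [[-1.0, 0.001, 0.0], [0.001, 1.0, 0.001], [-0.0, 0.001, -1.0]] [-0.62  0.07  1.46  0.    1.61 -2.19] 20.95 0.9960201841076635 0.0 [ 0.6  1.2 -0.5]
punch_a [([608.6, 292.0], 0.93), ([586.4, 65.0], 0.9), ([322.9, 181.0], 0.89), ([487.6, 282.5], 0.32)]
nest_a [([581.6, 269.2], 0.91), ([488.5, 285.4], 0.58)]
a [[880. 195.]]
na [[803. 290.]]
c [[780. 189.]]
b [[621. 169.]]
d [[323. 200.]]
nb [[704. 286.]]
nc [[601. 288.]]
nd [[479. 305.]]
```

View pics/w5.png

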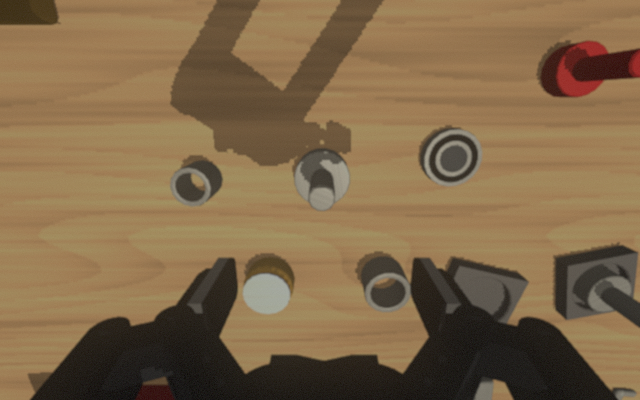

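Punch_d's top is at (321,197), right below the tool. The sleeves are at (195,185) and (385,285), clear of the fingers. Gripping d.

drive_tool(travel=[[0,-0.007,0.2],[0,0,0.2],[0,0,0.2],[0,0,0.18],[0,0,0.12],[0,0,0.04],[0,0,0],[0,0,0],[0,0,0],[0,0,0],[0,0,0],[0,0,0],[0,0,0],[0,0,0],[0,0,0],[0,0,0],[0,0,0]], rotation=[[0,0,0],[0,0,0],[0,0,0],[0,0,0],[0,0,0],[0,0,0],[0,0,0],[0,0,0],[0,0,0],[0,0,0],[0,0,0],[0,0,0],[0,0,0],[0,0,0],[0,0,0],[0,0,0],[0,0,0]], grip=[0,0,0,0,0,0,0,0.6,0.7,0.8,0.9,1,1,1,1,1,1], newtons=100)

```text
time: 22.52
tool_pos: [0.4695, -0.2658, 0.0541]
tcp_rot: [[-1.0, 0.0, 0.002], [0.0, 1.0, -0.002], [-0.002, -0.002, -1.0]]
contact_force: [0.2, -1.2, 5.6]
grip_width: 0.254
finger_force: 97.9
```

drive_tool(travel=[[0,0,-0.06],[0,0,-0.15],[0,0,-0.2],[0,0,-0.15],[0,0,-0.107],[-0.05,0.061,0],[-0.12,0.146,0],[-0.15,0.183,0],[-0.15,0.183,0],[-0.15,0.183,0],[-0.15,0.183,0],[-0.15,0.183,0],[-0.1,0.122,0],[-0.05,0.061,0],[0,0,0],[0,0,0],[0,0,0]], rotation=[[0,0,0],[0,0,0],[0,0,0],[0,0,0],[0,0,0],[0,0,0],[0,0,0],[0,0,0],[0,0,0],[0,0,0],[0,0,0],[0,0,0],[0,0,0],[0,0,0],[0,0,0],[0,0,0],[0,0,0]], grip=[1,1,1,1,1,1,1,1,1,1,1,1,1,1,1,1,1])

```text
time: 23.93
tool_pos: [0.6279, -0.0697, 0.1509]
tcp_rot: [[-1.0, 0.001, -0.004], [0.001, 1.0, 0.0], [0.004, 0.0, -1.0]]
contact_force: [0.2, -0.2, -7.8]
grip_width: 0.251
finger_force: 99.0
```

drive_tool(travel=[[0,0,0.08],[0,0,0.15],[0,0,0.15],[0,0,0.1],[0,0,0.05],[0,0,0],[0,0,0],[0,0,0]], rotation=[[0,0,0],[0,0,0],[0,0,0],[0,0,0],[0,0,0],[0,0,0],[0,0,0],[0,0,0]], grip=[1,1,1,1,1,1,1,1])

```text
time: 24.6
tool_pos: [0.6303, -0.07, 0.075]
tcp_rot: [[-1.0, 0.001, 0.003], [0.001, 1.0, -0.001], [-0.003, -0.001, -1.0]]
contact_force: [0.4, 1.0, -6.7]
grip_width: 0.258
finger_force: 99.0
```

```bash
python3 hov.py h4
```

```text
[ 0.6303 -0.07    0.075 ]
scene crop origin 191 159 scale 2.1666666666666665
side crop origin 314 139 scale 2.1666666666666665
wrist crop origin 184 86 scale 0.9285714285714286
```

View pics/h4.png

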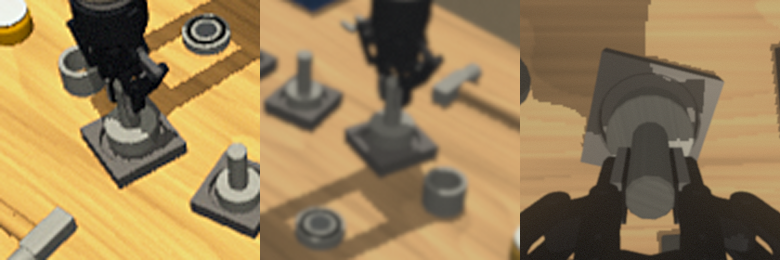

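Punch_d hovers centred over nest_d, and sleeve_b is clear to the side at crop (80,70). Lowering.

drive_tool(travel=[[0,0,0.02],[0,0,0.02],[0,0,0.016],[0,0,0.012],[0,0,0.006],[0,0,0],[0,0,0],[0,0,0.003],[0,0,0],[0,0,0]], rotation=[[0,0,0],[0,0,0],[0,0,0],[0,0,0],[0,0,0],[0,0,0],[0,0,0],[0,0,0],[0,0,0],[0,0,0]], grip=[1,1,1,1,1,1,1,1,1,1])

```text
time: 25.58
tool_pos: [0.6294, -0.0692, 0.0623]
tcp_rot: [[-1.0, -0.0, 0.0], [-0.0, 1.0, 0.0], [-0.0, 0.0, -1.0]]
contact_force: [-1.5, 0.4, -2.9]
grip_width: 0.258
finger_force: 99.4
```

drive_tool(travel=[[0,0,0.004],[0,0,0.003],[0,0,0],[0,0,0]], rotation=[[0,0,0],[0,0,0],[0,0,0],[0,0,0]], grip=[1,1,1,1])

```text
time: 25.92
tool_pos: [0.6295, -0.0693, 0.0622]
tcp_rot: [[-1.0, -0.0, 0.001], [-0.0, 1.0, -0.0], [-0.001, -0.0, -1.0]]
contact_force: [-5.8, 0.7, 4.0]
grip_width: 0.256
finger_force: 100.2
```

drive_tool(travel=[[0,0,0],[0,0,0],[0,0,0],[0,0,0],[0,0,0],[0,0,0],[0,0,-0.2],[0,0,-0.25],[0,0,-0.25],[0,0,-0.25],[0.2,0,0],[0.25,0,0],[0.25,0,0],[0.2,0,0],[0,0,0],[0,0,0],[0,0,0]], rotation=[[0,0,0],[0,0,0],[0,0,0],[0,0,0],[0,0,0],[0,0,0],[0,0,0],[0,0,0],[0,0,0],[0,0,0],[0,0,0],[0,0,0],[0,0,0],[0,0,0],[0,0,0],[0,0,0],[0,0,0]], grip=[0.7,0.5,0.3,0,0,0,0,0,0,0,0,0,0,0,0,0,0])

```text
time: 27.33
tool_pos: [0.495, -0.0695, 0.2038]
tcp_rot: [[-1.0, 0.0, 0.002], [0.0, 1.0, -0.0], [-0.002, -0.0, -1.0]]
contact_force: [0.0, 0.4, 0.8]
grip_width: 1.002
finger_force: 0.0
```

Run:
```python
from bench import bot
import cv2
im=bot.camera('scene')[90:340,180:480]
cv2.imwrite('pics/end.png',cv2.resize(im,(720,600),interpolation=cv2.INTER_CUBIC)[:,:,::-1])
```

```text
(no output)
```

View pics/end.png

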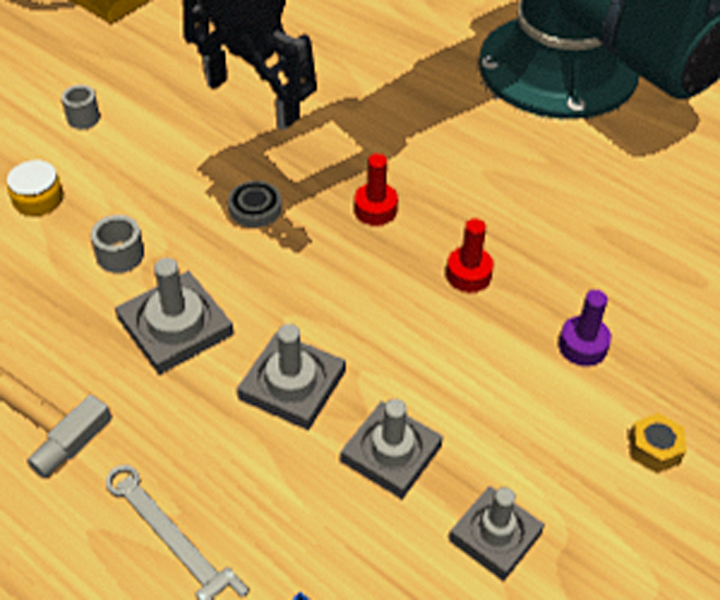

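All four punches stand upright in their nests, at crop positions (172,310), (290,370), (393,445) and (500,525). The sleeves and look-alikes haven't moved, and the gripper is clear of everything.

```bash
python3 -c "
from bench import bot
print(bot.hand_in())"
```

```text
the job is handed in; nothing more can be done
None
```

All four punches stand upright on the floor of their matching nests, smallest to largest, with the sleeves and look-alikes untouched; the job was handed in at about 27 s, and the hand-in returned no verdict.

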